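# Mesh the spice-grinder cup with its drive and twist it home

## Robot

A 6-joint arm with a two-finger parallel gripper is mounted at the origin on the work surface. World frame = base frame: x ahead of the robot, y to its left, z up, the work surface at z = 0. Lengths are in mm, angles in rad, forces in N, time in s.
With the tool pointing down it reaches from about 400 to 825 mm from the base axis. Payload 7 kg.
Tool frame: the origin (TCP) lies between the finger pads; the fingertips stand 25 mm ahead of it and the grasp point (between the pads) lies 6 mm ahead of it; z points along the fingers, y is the direction in which the jaws open and shut (so a half turn about z gives the same grasp; the last joint's range is limited). The gripper opens to 88 mm and grips with 3 to 60 N. Pads are 19 mm wide; open, the fingers measure 130 mm over their backs; the gripper's body (78 mm by 193 mm) begins 47 mm behind the grasp point.
Start: joints at [1.514, 0.359, 0.012, 0, -1.224, -0.288], TCP at [228.163, 635.245, 251.561] pointing down, gripper open.
Joint ranges: [-3.07, 3.07], [-1.43, 2.12], [-1.02, 1.25], [-3.03, 1.67], [-3.05, -0], [-3.03, 3.03]. Speed limits (rad/s): [2.39, 2.39, 3.01, 3.14, 3.14, 3.14].

## Interface

Orientations are given as a unit quaternion [x, y, z, w].
In Python, from bench import env gives the robot as it stands. The module is installed in compiled form; this text tells all that it offers.
- The arm moves only by the shell command python3 -m creep 'ROWS' [FORCE]. ROWS is JSON, a list of rows, each a list of 7 numbers: the shift along the tool's x, y, z in cm, then the turn, a rotation vector about the tool's x, y, z in degrees, then the opening, from 0 (shut) to 1 (fully open). A call has 1 to 8 rows; each row is the pose to reach, as a shift and turn from the pose commanded when the call began, along the tool's axes at that moment; what a row does not reach only later rows make up. A row lasts 1/10 s, in which the tool goes at most 50 mm and 8.59 degrees, less where a joint would pass 70% of its speed; a pose out of reach is approached as far as the arm can. A call with a gripper value outside its range is refused whole. The fingers move at their own pace and stop on an object; FORCE is the grip in N (left out, the last holds). Time passes only in rows, so rows that repeat a pose let the fingers close. It gives the time, the measured TCP pose, the force and the opening at its end, in the units of the state.
- env.read_state(): the state, without advancing time (a new reading comes with each control period).
- env.grab_frame(name): name is "side" or "top"; returns (picture, depth): 384x512x3 uint8, red, green, blue; 384x512 float32, mm along the optical axis (not along the pixel's ray), 0 where there is no reading.
- env.calibration(name): a dict with "vertical_fov" (degrees; the focal length in pixels is half the picture's height over the tangent of half this angle, whatever the lens; pixels are square), "cx", "cy" (the principal point, pixels), "dist" ([k1, k2, p1, p2, k3] as OpenCV has them; the pictures are not rectified), "cam_to_world" (4x4, takes a point from camera to world coordinates). Camera axes: x right, y down, z forward; pixel columns grow to the right and rows downward; lengths in mm; the calibration is good to about 2 mm. A picture is of the moment at which its call begins. calibration takes no time and is no camera call.
- env.finish_job(): hands the job in, once; it reports no verdict.
The state is a dict: "clock": time; "joint_positions": joint angles; "qd": joint speeds; "joint_torque": joint torques, N m; "position": TCP position; "eef_rot": TCP orientation; "wrist_force": force on the tool from outside, world axes, zero at the start; "ft_torque": the same for the moment, N m; "width": finger opening in mm.
Only numpy, scipy, OpenCV 4.12 (cv2) and the standard library are available. Lean on these libraries where they do the work, as an engineer would, in place of code of your own. Each camera call takes 0.05 s, during which the arm holds its last target. There are 200 camera calls.

## Task

Put the closed steel cup of the spice grinder on its motor base: ease it down lightly over the drive (never more than 30 N) while rocking it round, until the cross under the cup drops into the slots of the drive and the cup sits fully down. Then twist it clockwise, seen from above, until it comes to its stop, without forcing it (its grip bar then lies in line with the base's front-to-back direction), and let go. Leave the tumbler and the small bowl standing where they are.

Things in the scene. Friction and masses are not known exactly. Their poses are not given: they have to be found in the camera images.
- cup_center (a point): loose steel grinder cup, black lid: 62 mm across (lid 66), 116 mm tall in all, about 0.32 kg, upright. Point on its axis, 58 mm above its foot; z up its axis. On the lid (top face 22 mm above the point) a flat black grip bar along the cup's x: 44 mm long, 14 mm thick, 36 mm high (22 to 58 mm above the point). Looks and fits the same after half a turn.
- tang (a point): underside of the cup, on its axis, 3.5 mm above its foot; axes as cup_center. Lower face of a cross of two bars 44 mm long, 8.5 mm high: the one along the cup's x is 8 mm wide, the one along its y 12 mm wide. A skirt, inside 56 mm across, surrounds it down to the foot, on which the cup stands.
- seat (a point): centre of the flat seat on top of the grinder's fixed white motor base, on the drive axis, 88 mm above the counter; z up. -x points to the base's front (low foot with black speed knob, towards the robot within 30 degrees); x is front-to-back. Base 125 mm (x) by 115 mm (y); front reaches 100 mm ahead of the axis. Cup fully down: cup_center 58 mm above this point.
- drive_top (a point): 9.5 mm above seat, top of the black drive: four blocks within a 50 mm circle, between them a 12 mm slot crossed by a 16 mm slot, for the 8 and 12 mm tang bars (2 mm free each side, 6 degrees either way). Fixed axes as seat: the drive's angle is not measured. An unmeshed cup rests on the blocks 6 mm too high, its skirt round them with some 3 mm of play.
- drive_pivot (a point): same axis, at seat height, axes as seat. About it the drive turns stiffly (0.1 to 0.2 N m) between stops 80 degrees apart. At the clockwise stop (seen from above), home, a meshed cup turned clockwise to the end has its x within 2 degrees of seat x (or half a turn off). At the start the drive is 14 to 75 degrees anticlockwise of home. A hard push drags it round with the cup.
- tumbler: steel tumbler, 60 mm across, 85 mm tall, origin under its centre; leave alone
- katori: small steel bowl, 84 mm across, 40 mm high, origin under its centre; leave alone

How it is judged (in metres and radians):
On the way:
1. the cup is meshed with the drive and fully down on the seat (z of cup_center in the frame of seat below 0.0605 m and horizontal distance between cup_center and seat below 0.006 m and angle between cup_center's own z axis and vertical below 0.06 rad), for 0.2 s.
At the end, for the whole second after the job is handed in: The cup stands released and still on the motor base, fully down (within 2.5 mm of the seat), centred within 5 mm, upright within 3 degrees, and turned clockwise to the drive's stop, its grip bar within 7 degrees of the base's front-to-back line (z of cup_center in the frame of seat below 0.0605 m and horizontal distance between cup_center and seat below 0.005 m and angle between cup_center's own z axis and vertical below 0.05 rad and angle between the x axis of cup_center and the x axis of seat, either way round below 0.12 rad and linear speed of cup below 0.02 m/s); the robot touches nothing.
It fails at once if the cup is pressed on the drive with more than 30 N before it has dropped home (contact force between cup and grinder above 30 N and z of cup_center in the frame of seat above 0.0605 m).
It fails at once if the seated cup is forced on the base or against the stop with more than 80 N (contact force between cup and grinder above 80 N).
It fails at once if the tumbler or the small bowl is moved more than 25 mm (distance of any of tumbler, katori from where it was at the start of the episode above 0.025 m).
It fails at once if the tumbler or the small bowl is tipped over (angle between any of tumbler, katori's own z axis and vertical above 0.5 rad).
It also fails if it takes over 72 s, if anything falls off the work surface, if the arm or the gripper's body presses on something with over 40 N, if the wrist force passes 120 N, or if a joint passes its speed limit or range.

## Working session

There is one attempt and no reset: what is moved stays moved. The work goes in short steps, Python scripts to look and compute and a shell command to move; the robot and the scene stay as the last step left them, time stands still between calls to the robot, and variables do not carry over. Pictures are saved under pics/ and viewed, about 8 in all and at most 12, crops included, and the job is handed in when it is done.

```bash
mkdir -p pics; cat > h.py <<'E'
import numpy as np, cv2
from bench import env
from scipy.spatial.transform import Rotation as R
def K(n):
    c=env.calibration(n); f=192/np.tan(np.radians(c["vertical_fov"])/2)
    return np.array([[f,0,c["cx"]],[0,f,c["cy"]],[0,0,1]]),np.array(c["dist"],float),np.array(c["cam_to_world"])
def rays(n,px):
    k,d,T=K(n); u=cv2.undistortPoints(np.array(px,float).reshape(-1,1,2),k,d).reshape(-1,2)
    v=np.c_[u,np.ones(len(u))]
    return T[:3,3],v@T[:3,:3].T   # per unit optical depth
def onplane(n,px,z):
    o,v=rays(n,px); return o+v*((z-o[2])/v[:,2])[:,None]
def cloud(n,dep):
    ys,xs=np.nonzero(dep>0); o,v=rays(n,np.c_[xs,ys]); return np.c_[xs,ys],o+v*dep[ys,xs][:,None]
def grab(n,name):
    im,dep=env.grab_frame(n); cv2.imwrite(f"pics/{name}.png",im[:,:,::-1]); np.savez(f"pics/{name}.npz",im=im,dep=dep); return im,dep
def st():
    s=env.read_state(); print({k:np.round(s[k],3).tolist() for k in("clock","position","eef_rot","wrist_force","ft_torque","width","joint_positions")})
    return s
E
python3 - <<'E'
from h import *
for n in("side","top"):
    grab(n,n+"0"); print(n,*[np.round(a,2).tolist() for a in K(n)])
a=cv2.imread("pics/side0.png");b=cv2.imread("pics/top0.png")
st()
E
```

```text
side [[393.8, 0.0, 259.3], [0.0, 393.8, 189.28], [0.0, 0.0, 1.0]] [-0.09, 0.0, 0.0, 0.0, 0.0] [[0.93, -0.17, 0.34, 308.5], [-0.38, -0.42, 0.82, -655.25], [-0.0, -0.89, -0.46, 470.63], [0.0, 0.0, 0.0, 1.0]]
top [[411.76, 0.0, 257.99], [0.0, 411.76, 192.84], [0.0, 0.0, 1.0]] [0.04, 0.0, 0.0, 0.0, 0.0] [[0.02, -1.0, 0.06, 513.63], [-1.0, -0.02, 0.01, 9.03], [-0.0, -0.06, -1.0, 814.86], [0.0, 0.0, 0.0, 1.0]]
{'clock': 0.1, 'position': [228.046, 634.886, 250.73], 'eef_rot': [0.985, -0.172, -0.0, 0.001], 'wrist_force': [-0.044, 0.256, 0.411], 'ft_torque': [0.042, 0.029, -0.009], 'width': 87.779, 'joint_positions': [1.514, 0.359, 0.011, -0.0, -1.224, -0.288]}
```

View pics/side0.png

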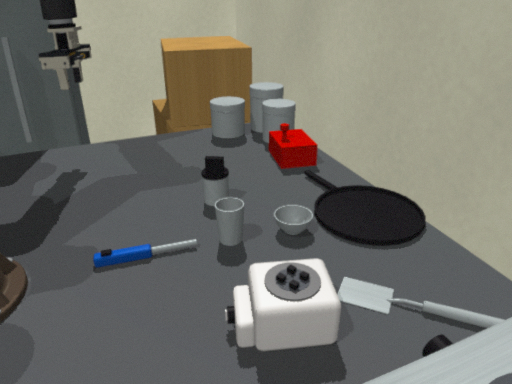

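View pics/top0.png

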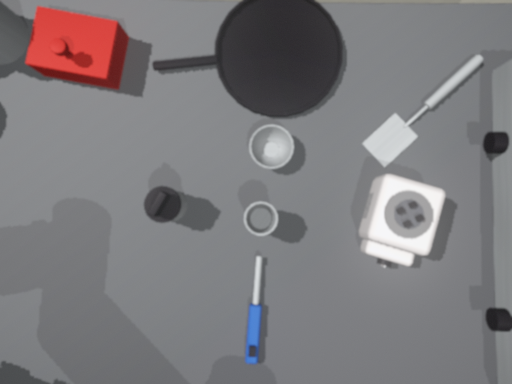

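The side view shows the cup at about (215,180), tumbler (230,222), bowl (293,221), and base (290,300) with its drive at (292,280). In the top view the cup's bar is at (162,204) and the drive at (410,214). The base front points down in the image, towards the robot.

```bash
python3 - <<'E'
from h import *
L={n:np.load(f"pics/{n}0.npz") for n in("side","top")}
def sel(n,c,r): 
    px,P=cloud(n,L[n]["dep"]); m=np.hypot(*(px-np.array(c)).T)<r; return px[m],P[m],L[n]["im"][px[m][:,1],px[m][:,0]]
for n,c in(("top",(163,204)),("side",(215,180))):
    px,P,C=sel(n,c,32)
    for lo,hi in((70,90),(105,130)):
        m=(P[:,2]>lo)&(P[:,2]<hi); Q=P[m]
        if len(Q)>4:
            r=cv2.minAreaRect(Q[:,:2].astype(np.float32)); print(n,"cup",lo,len(Q),"z",np.percentile(Q[:,2],[5,50,95]).round(1),"mean",Q.mean(0).round(1),"rect",np.round(r[0],1),np.round(r[1],1),round(r[2],1))
            if lo>100:
                w,v=np.linalg.eigh(np.cov(Q[:,:2].T)); print(" bar ang",np.degrees(np.arctan2(v[1,1],v[0,1])))
# base: top
for n,c in(("top",(405,216)),("side",(290,300))):
    px,P,C=sel(n,c,60)
    m=(P[:,2]>75)&(P[:,2]<94); Q=P[m]
    print(n,"base z",np.percentile(Q[:,2],[5,50,95]).round(1),len(Q))
    im=L[n]["im"].astype(int)
    g=(C.max(1)<150)&(P[:,2]>80); Q=P[g]; r=cv2.minEnclosingCircle(Q[:,:2].astype(np.float32)); print(" grey plate circle",r,Q.mean(0),len(Q))
    wt=(C.min(1)>150); Q=P[wt&(P[:,2]>82)]; r=cv2.minAreaRect(Q[:,:2].astype(np.float32)); print(" white top rect",r,len(Q))
    bl=(C.max(1)<70)&(P[:,2]>80); Q=P[bl]; print(" blocks",Q.mean(0),len(Q), cv2.minEnclosingCircle(Q[:,:2].astype(np.float32)))
for n,c,s,nm in(("top",(163,204),40,"a"),("top",(405,220),52,"b"),):
    i=L[n]["im"][c[1]-s:c[1]+s,c[0]-s:c[0]+s,::-1]; cv2.imwrite(f"pics/z{nm}.png",cv2.resize(i,(400,400),interpolation=cv2.INTER_CUBIC))
cv2.imwrite("pics/zz.png",np.hstack([cv2.imread("pics/za.png"),cv2.imread("pics/zb.png")]))
E
```

```text
top cup 70 771 z [77.8 80.2 82.6] mean [532.5 180.9  80.2] rect [533.1 183.8] [62.6 63.9] 1.0
top cup 105 245 z [108.2 115.7 118.2] mean [532.6 183.4 115. ] rect [532.8 184.6] [14.4 44.1] 62.0
 bar ang 151.51505698719282
side cup 70 478 z [71.1 78.6 86.4] mean [522.  112.3  78.7] rect [524.   95.6] [227.7  63.9] 84.0
side cup 105 108 z [106.2 112.4 115.5] mean [531.8 178.2 111.4] rect [533.7 181.4] [19.2 43.3] 61.6
 bar ang 150.14821837148298
top base z [79.6 86.1 90.3] 4288
 grey plate circle ((524.23291015625, -253.73965454101562), 28.331560134887695) [ 523.47738511 -251.06880114   91.75229483] 687
 white top rect ((523.6848754882812, -249.7816925048828), (111.20033264160156, 120.00875091552734), 74.89196014404297) 3330
 blocks [nan nan nan] 0 ((0.0, 0.0), 0.0)
side base z [77.6 84.7 89.1] 4037
 grey plate circle ((538.9028930664062, -245.48245239257812), 58.82196807861328) [ 521.73833927 -258.75549706   89.11362609] 1671
 white top rect ((523.29248046875, -254.3572540283203), (108.63578033447266, 116.32308197021484), 74.400634765625) 1747
 blocks [ 522.80345069 -256.35955052   92.89264262] 367 ((523.0621948242188, -255.85101318359375), 24.016786575317383)<stdin>:21: RuntimeWarning: Mean of empty slice.
  ret = um.true_divide(
```

View pics/zz.png

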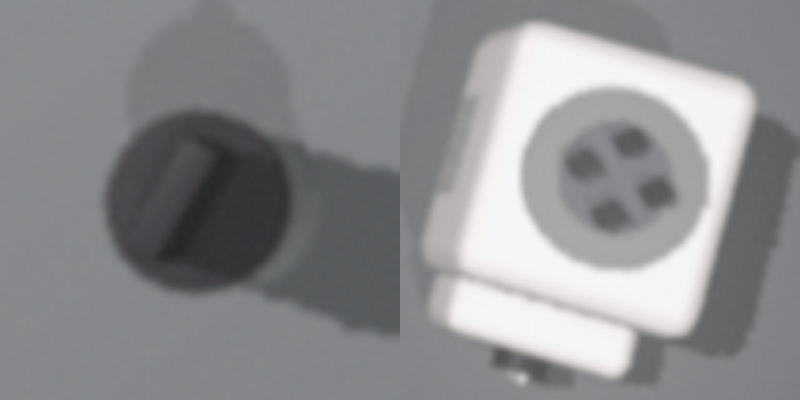

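The left crop shows the cup's bar running up-right. The right crop shows all four drive blocks at (632,140), (585,163), (657,190) and (610,214). Next I'll measure the drive's centre and angle from both views.

```bash
python3 - <<'E'
from h import *
for n,c,r,t in(("top",(409,214),16,None),("side",(292,280),24,None)):
    D=np.load(f"pics/{n}0.npz"); g=cv2.cvtColor(D["im"],cv2.COLOR_RGB2GRAY)
    g=cv2.resize(g,None,fx=8,fy=8,interpolation=cv2.INTER_CUBIC)
    m=np.zeros_like(g); cv2.circle(m,(c[0]*8+4,c[1]*8+4),r*8,255,-1)
    for th in (50,60,70,80,90,100):
        b=((g<th)&(m>0)).astype(np.uint8); k,lab,stt,cen=cv2.connectedComponentsWithStats(b)
        o=[i for i in range(1,k) if stt[i,4]>64*8]
        if len(o)!=4: print(n,th,len(o));continue
        px=(cen[o]+.5)/8-.5; W=onplane(n,px,97.5)[:,:2]
        ctr=W.mean(0); 
        d=W-ctr; o2=np.argsort(np.arctan2(d[:,1],d[:,0])); W=W[o2]
        e=[(W[1]-W[0]+W[2]-W[3])/2,(W[2]-W[1]+W[3]-W[0])/2]
        print(n,th,"ctr",ctr.round(1),[(round(float(np.hypot(*v)),1),round(float(np.degrees(np.arctan2(v[1],v[0])))%180,1)) for v in e])
# two-view drive centre & cup bar top; seat plate ring
a=[[409.0,214.2]]
for n,px,z in(("top",[[162.5,203.5]],116),):
    print(onplane(n,px,z))
D=np.load("pics/top0.npz"); g=cv2.cvtColor(D["im"],cv2.COLOR_RGB2GRAY)
b=((g<185)).astype(np.uint8); k,lab,s,cen=cv2.connectedComponentsWithStats(b); i=lab[214,388] or lab[214,389]
cs,_=cv2.findContours((lab==i).astype(np.uint8),cv2.RETR_EXTERNAL,cv2.CHAIN_APPROX_NONE); c=max(cs,key=cv2.contourArea)
if len(c)<400:
    e=cv2.fitEllipse(c); print("plate",e,onplane("top",[e[0]],88))
E
```

```text
top 50 0
top 60 0
top 70 0
top 80 0
top 90 0
top 100 ctr [ 523.3 -250. ] [(25.1, 26.8), (23.4, 116.2)]
side 50 ctr [ 520.5 -260.7] [(25.7, 28.6), (22.8, 117.6)]
side 60 ctr [ 520.7 -260.4] [(24.8, 27.1), (22.8, 117.3)]
side 70 ctr [ 520.7 -260.6] [(24.6, 27.1), (22.8, 117.2)]
side 80 ctr [ 520.6 -260.7] [(24.4, 27.0), (22.6, 117.3)]
side 90 2
side 100 3
[[531.99132167 174.06759188 116.        ]]
plate ((408.375, 213.91049194335938), (44.79446792602539, 47.355525970458984), 110.33132934570312) [[ 523.45171083 -251.23955941   88.        ]]
```

The drive is centred near (523,-253). Its 12 mm slot runs at about 27° and the base x axis at about -15°, so the drive is about 42° anticlockwise of home, which fits the stated range. The cup bar is at (533,183), angle -29°. I'll move over the cup now.

```bash
cat >> h.py <<'E'
def delta(x,y,z,yaw):
    s=env.read_state(); r=R.from_quat(s["eef_rot"]); d=r.inv().apply(np.array([x,y,z])-s["position"])
    X=r.as_matrix()[:,0]; a=np.degrees(np.arctan2(X[1],X[0])); print("yaw",round(a,2),"shift cm",(d/10).round(2),"turn z deg",round((a-yaw+180)%360-180,2))
E
python3 -m creep '[[44,32,4,0,0,9,1],[44,32,4,0,0,9,1],[44,32,4,0,0,9,1],[44,32,4,0,0,9,1],[44,32,4,0,0,9,1],[44,32,4,0,0,9,1],[44,32,4,0,0,9,1],[44,32,4,0,0,9,1]]' 40; python3 -c "
from h import *
st();delta(533,183.5,200,-29)"
```

```text
clock: 0.9
position: [453.1, 303.5, 222.1]
eef_rot: [0.969, -0.248, -0.0, -0.0]
wrist_force: [0.7, 0.7, 0.2]
width: 87.2
{'clock': 0.9, 'position': [453.067, 303.474, 222.067], 'eef_rot': [0.969, -0.248, -0.0, -0.0], 'wrist_force': [0.669, 0.732, 0.227], 'ft_torque': [0.075, -0.162, -0.014], 'width': 87.179, 'joint_positions': [0.95, 0.168, -0.318, -0.0, -1.084, 0.12]}
yaw -28.73 shift cm [12.78  6.68  2.21] turn z deg 0.27
```

```bash
python3 -m creep '[[12.8,6.7,2.2,0,0,0,1],[12.8,6.7,2.2,0,0,0,1],[12.8,6.7,2.2,0,0,0,1],[12.8,6.7,2.2,0,0,0,1],[12.8,6.7,2.2,0,0,0,1]]'; python3 - <<'E'
from h import *
delta(533,183.5,108,-29)
im,d=grab("side","s1"); im2,d2=grab("top","t1")
a=cv2.resize(im[90:230,140:300,::-1],(640,560),interpolation=cv2.INTER_CUBIC); cv2.imwrite("pics/s1z.png",a)
E
```

```text
clock: 1.4
position: [532.7, 183.7, 199.6]
eef_rot: [0.968, -0.25, -0.0, 0.0]
wrist_force: [1.0, 0.5, 0.6]
width: 87.6
yaw -28.92 shift cm [ 0.04 -0.01  9.16] turn z deg 0.08
```

View pics/s1z.png

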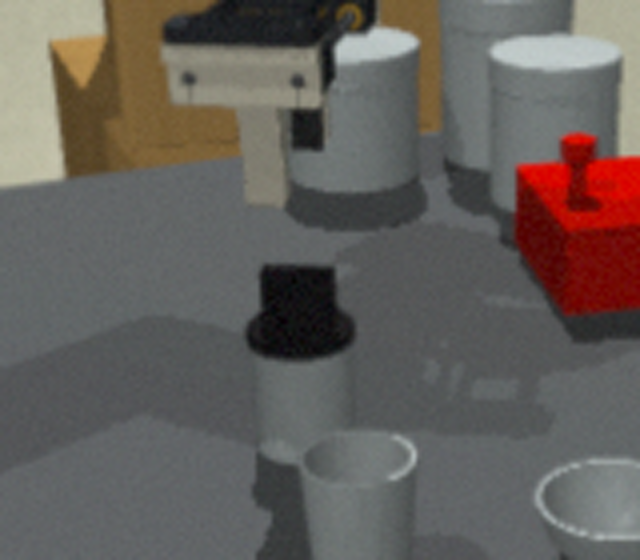

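The fingers straddle the bar in line, with the near finger at (265,160) and the bar at (298,290). I'll descend and grip.

```bash
python3 -m creep '[[0,0,4.5,0,0,0,1],[0,0,8,0,0,0,1],[0,0,9.1,0,0,0,1],[0,0,9.1,0,0,0,1],[0,0,9.1,0,0,0,0],[0,0,9.1,0,0,0,0],[0,0,9.1,0,0,0,0],[0,0,9.1,0,0,0,0]]' 45;python3 -m creep '[[0,0,0,0,0,0,0],[0,0,0,0,0,0,0],[0,0,0,0,0,0,0],[0,0,0,0,0,0,0]]'
```

```text
clock: 2.3
position: [532.9, 185.4, 110.3]
eef_rot: [0.969, -0.248, 0.001, -0.001]
wrist_force: [0.3, -0.6, 0.3]
width: 61.3
clock: 2.7
position: [532.4, 185.0, 109.2]
eef_rot: [0.969, -0.248, -0.0, 0.0]
wrist_force: [0.2, -0.7, -0.7]
width: 29.3
```

```bash
python3 -m creep '[[0,0,0,0,0,0,0],[0,0,0,0,0,0,0],[0,0,0,0,0,0,0],[0,0,0,0,0,0,0],[0,0,0,0,0,0,0],[0,0,0,0,0,0,0]]'; python3 -m creep '[[0,0,-2,0,0,0,0],[0,0,-6,0,0,0,0],[0,0,-10,0,0,0,0],[0,0,-14.5,0,0,0,0],[0,0,-14.5,0,0,0,0]]'; python3 -c "
from h import *
st();delta(522,-253,252,27)
im,d=grab('side','s2'); px,P=cloud('side',d)
m=(np.hypot(P[:,0]-533,P[:,1]-184)<60)&(P[:,2]>110)&(P[:,2]<280); Q=P[m]
for z in range(110,280,8):
    S=Q[abs(Q[:,2]-z)<4]
    if len(S)>3: print(z,len(S),S.min(0).round(1),S.max(0).round(1))
cv2.imwrite('pics/s2z.png',cv2.resize(im[60:220,140:300,::-1],(560,560),interpolation=cv2.INTER_CUBIC))
"
```

```text
clock: 3.3
position: [532.3, 185.0, 109.1]
eef_rot: [0.969, -0.248, -0.0, 0.0]
wrist_force: [-0.7, -0.1, -1.9]
width: 13.7
clock: 3.8
position: [535.3, 186.4, 261.1]
eef_rot: [0.969, -0.248, 0.004, -0.004]
wrist_force: [0.9, -0.3, -2.4]
width: 13.6
{'clock': 3.8, 'position': [535.311, 186.417, 261.065], 'eef_rot': [0.969, -0.248, 0.004, -0.004], 'wrist_force': [0.884, -0.344, -2.445], 'ft_torque': [0.091, -0.124, 0.01], 'width': 13.634, 'joint_positions': [0.682, 0.169, -0.226, 0.002, -1.165, 0.387]}
yaw -28.7 shift cm [19.93 39.19  0.67] turn z deg -55.7
150 30 [507.  152.8 150.4] [563.2 190.7 154. ]
158 93 [506.8 152.2 154. ] [563.3 192.9 161.9]
166 87 [506.4 151.8 162.1] [564.2 187.8 169.9]
174 93 [505.7 151.6 170.1] [565.2 183.1 178. ]
182 96 [505.9 151.6 178.1] [568.2 191.8 185.8]
190 89 [506.3 153.1 186. ] [561.9 187.4 193.9]
198 91 [506.  151.9 194. ] [562.7 187.7 201.5]
206 92 [505.8 151.7 202. ] [563.4 184.6 210. ]
214 101 [505.9 152.3 210. ] [563.6 193.2 217.9]
222 90 [503.5 151.8 218. ] [567.1 188.  226. ]
230 182 [503.5 149.  226.1] [568.2 204.  233.9]
238 62 [514.6 160.7 234.4] [558.5 191.6 242. ]
246 70 [514.4 159.7 242.2] [559.1 190.9 249.9]
254 75 [515.2 161.  250.4] [554.5 190.5 258. ]
262 70 [514.4 159.  258.1] [555.8 193.1 265.9]
270 71 [513.2 156.7 266.5] [556.4 196.5 274. ]
278 32 [513.2 156.  274.5] [552.1 192.5 280. ]
```

View pics/s2z.png

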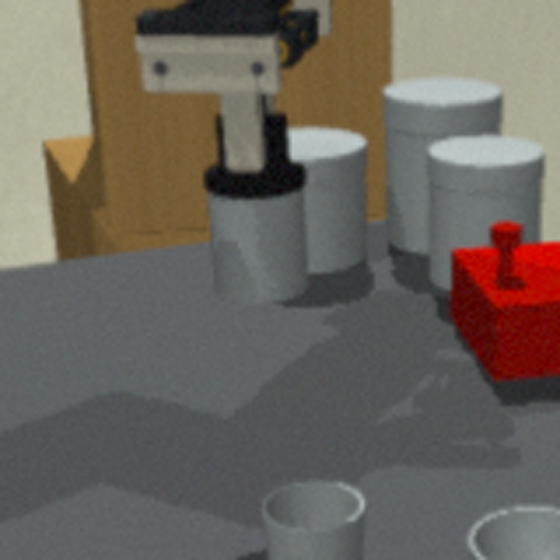

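The cup is held squarely and hangs upright, its lid at (255,180). I'll carry it over the base.

```bash
python3 -m creep '[[19.7,39.2,0.7,0,0,-56,0],[19.7,39.2,0.7,0,0,-56,0],[19.7,39.2,0.7,0,0,-56,0],[19.7,39.2,0.7,0,0,-56,0],[19.7,39.2,0.7,0,0,-56,0],[19.7,39.2,0.7,0,0,-56,0],[19.7,39.2,0.7,0,0,-56,0],[19.7,39.2,0.7,0,0,-56,0]]'; python3 -c "
from h import *
st();delta(523.5,-252,252,27)"
```

```text
clock: 4.65
position: [518.4, -188.7, 246.8]
eef_rot: [0.971, 0.238, -0.001, -0.001]
wrist_force: [1.4, 1.0, -2.6]
width: 13.7
{'clock': 4.65, 'position': [518.352, -188.701, 246.769], 'eef_rot': [0.971, 0.238, -0.001, -0.001], 'wrist_force': [1.414, 0.973, -2.613], 'ft_torque': [-0.041, -0.313, -0.016], 'width': 13.715, 'joint_positions': [0.006, 0.161, -0.268, -0.001, -1.144, 2.046]}
yaw 27.54 shift cm [-2.47  5.85 -0.53] turn z deg 0.54
```

```bash
python3 -m creep '[[-2.5,5.9,-0.5,0,0,0.5,0],[-2.5,5.9,-0.5,0,0,0.5,0],[-2.5,5.9,-0.5,0,0,0.5,0],[-2.5,5.9,-0.5,0,0,0.5,0],[-2.5,5.9,-0.5,0,0,0.5,0]]'; python3 - <<'E'
from h import *
st();delta(523.5,-252,212,27)
im,d=grab('side','s3'); px,P=cloud('side',d)
m=(np.hypot(P[:,0]-523,P[:,1]+252)<60)
for lo,hi in((145,210),(150,160),(160,170),(170,180),(180,190),(190,200),(200,210)):
    S=P[m&(P[:,2]>lo)&(P[:,2]<hi)]
    if len(S)>3: 
        A=np.c_[2*S[:,:2],np.ones(len(S))]; q=np.linalg.lstsq(A,(S[:,:2]**2).sum(1),rcond=None)[0]; print(lo,len(S),"circle",q[:2].round(1),round(float(np.sqrt(q[2]+q[0]**2+q[1]**2)),1),"minmax",S.min(0).round(1),S.max(0).round(1))
cv2.imwrite('pics/s3z.png',cv2.resize(im[170:360,200:360,::-1],(480,570),interpolation=cv2.INTER_CUBIC))
E
```

```text
clock: 5.15
position: [523.9, -250.2, 252.6]
eef_rot: [0.973, 0.232, -0.0, -0.0]
wrist_force: [0.5, 0.6, -2.0]
width: 14.1
{'clock': 5.15, 'position': [523.891, -250.219, 252.585], 'eef_rot': [0.973, 0.232, -0.0, -0.0], 'wrist_force': [0.479, 0.596, -2.035], 'ft_torque': [-0.046, -0.034, -0.005], 'width': 14.144, 'joint_positions': [-0.109, 0.204, -0.199, -0.001, -1.168, 2.148]}
yaw 26.79 shift cm [-0.11  0.15  4.06] turn z deg -0.21
145 1832 circle [ 525.5 -250.7] 30.7 minmax [ 494.1 -283.   145. ] [ 552.8 -235.2  210. ]
150 269 circle [ 525.6 -250.7] 30.8 minmax [ 494.3 -282.9  150.1] [ 550.3 -235.9  160. ]
160 269 circle [ 525.5 -250.7] 30.7 minmax [ 494.5 -282.7  160. ] [ 552.8 -235.2  170. ]
170 280 circle [ 525.5 -250.8] 30.6 minmax [ 494.4 -283.   170.1] [ 552.2 -245.8  179.9]
180 287 circle [ 525.4 -250.7] 30.7 minmax [ 494.1 -282.7  180. ] [ 552.7 -245.   190. ]
190 293 circle [ 525.4 -250.8] 30.6 minmax [ 494.1 -282.7  190.1] [ 552.  -244.1  200. ]
200 302 circle [ 525.6 -250.5] 30.7 minmax [ 494.3 -282.6  200. ] [ 548.6 -242.1  210. ]
```

View pics/s3z.png

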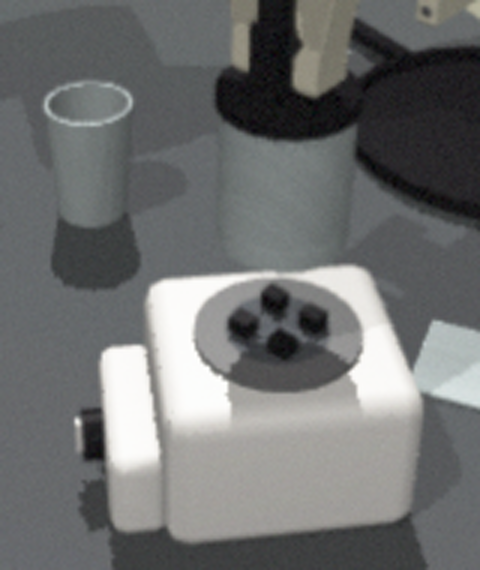

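The cup hangs level, and the drive's blocks are clearly visible at (243–312, 296–345) in the crop. I'll measure the drive's centre in the same camera, so calibration errors cancel.

```bash
python3 - <<'E'
from h import *
for n,c in(("side",(292,280)),("top",(409,214))):
    D=np.load(f"pics/{n}0.npz"); im=D["im"].astype(int); px,P=cloud(n,D["dep"])
    g=(im.max(2)<(175 if n=="side" else 185)).astype(np.uint8)
    m=np.zeros_like(g); cv2.circle(m,c,45 if n=="side" else 27,1,-1); g*=m
    k,lab,s,cen=cv2.connectedComponentsWithStats(g); i=1+np.argmax(s[1:,4])
    cs,_=cv2.findContours((lab==i).astype(np.uint8),cv2.RETR_EXTERNAL,cv2.CHAIN_APPROX_NONE); ct=max(cs,key=cv2.contourArea)[:,0]
    hull=cv2.convexHull(ct)[:,0]; 
    full=ct; W=onplane(n,full,88)[:,:2].astype(np.float32)
    e=cv2.fitEllipse(W); print(n,"plate on z88",np.round(e[0],1),np.round(e[1],1),s[i])
    sel=(np.hypot(P[:,0]-523,P[:,1]+252)<30); S=P[sel]
    z0=np.median(S[(S[:,2]<92)][:,2]); T=S[S[:,2]>z0+5.5]
    print("  seat z",z0.round(1),"block tops",len(T),"z",np.percentile(T[:,2],[50,90]).round(1),"mean",T.mean(0).round(1),"circ",cv2.minEnclosingCircle(T[:,:2].astype(np.float32)))
E
```

```text
side plate on z88 [ 523.1 -255.7] [82.1 84.8] [ 265  263   56   39 1739]
  seat z 88.3 block tops 214 z [97.  98.2] mean [ 523.9 -254.3   96.8] circ ((524.7437133789062, -252.97877502441406), 24.47652816772461)
top plate on z88 [ 523.6 -251.1] [78.7 81.3] [ 385  191   48   47 1726]
  seat z 89.0 block tops 192 z [98.2 99.7] mean [ 522.8 -251.    98.1] circ ((523.8395385742188, -250.81268310546875), 24.891111373901367)
```

```bash
python3 -c "
from h import *
delta(522.4,-252.8,209,27)"; 
```

```text
yaw 26.83 shift cm [-0.27  0.17  4.39] turn z deg -0.17
```

```bash
python3 -m creep '[[-0.27,0.17,2,0,0,0,0],[-0.27,0.17,3.5,0,0,0,0],[-0.27,0.17,4.2,0,0,0,0],[-0.27,0.17,4.2,0,0,0,0],[-0.27,0.17,4.2,0,0,0,0]]' 25; python3 - <<'E'
from h import *
st()
im,d=grab('side','s4'); px,P=cloud('side',d)
m=(np.hypot(P[:,0]-523,P[:,1]+252)<60)
S=P[m&(P[:,2]>115)&(P[:,2]<170)]
A=np.c_[2*S[:,:2],np.ones(len(S))]; q=np.linalg.lstsq(A,(S[:,:2]**2).sum(1),rcond=None)[0]; print(len(S),"circle",q[:2].round(1),round(float(np.sqrt(q[2]+q[0]**2+q[1]**2)),1))
cv2.imwrite('pics/s4z.png',cv2.resize(im[180:350,210:360,::-1],(600,680),interpolation=cv2.INTER_CUBIC)[:590])
E
```

```text
clock: 5.7
position: [523.0, -253.7, 212.0]
eef_rot: [0.973, 0.232, 0.0, 0.0]
wrist_force: [0.1, -0.5, -2.6]
width: 14.3
{'clock': 5.7, 'position': [523.042, -253.693, 211.991], 'eef_rot': [0.973, 0.232, 0.0, 0.0], 'wrist_force': [0.062, -0.524, -2.635], 'ft_torque': [-0.064, -0.019, -0.017], 'width': 14.27, 'joint_positions': [-0.115, 0.235, -0.257, 0.0, -1.078, 2.154]}
1403 circle [ 524.9 -254. ] 30.8
```

View pics/s4z.png

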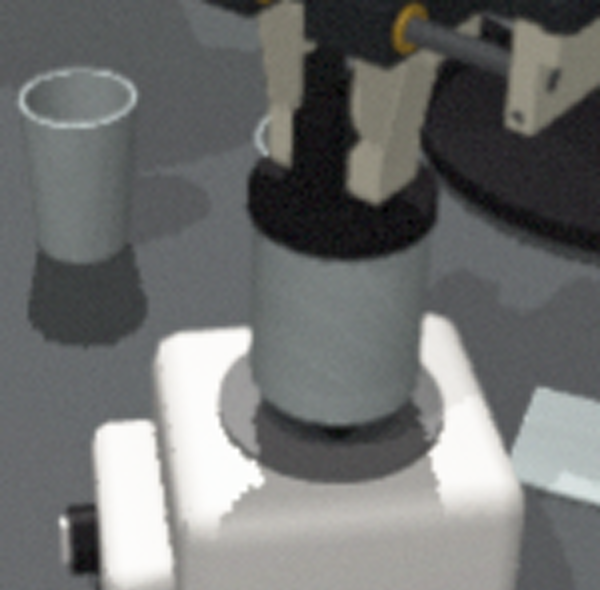

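The cup is centred over the drive: the plate shows evenly on both sides, at x 220–440 against the cup's 250–425. I'll ease it down.

```bash
python3 -m creep '[[-0.07,0,0.2,0,0,0,0],[-0.07,0,0.4,0,0,0,0],[-0.07,0,0.5,0,0,0,0],[-0.07,0,0.5,0,0,0,0],[-0.07,0,0.5,0,0,0,0]]'; python3 -m creep '[[0,0,0.1,0,0,0,0],[0,0,0.2,0,0,0,0],[0,0,0.25,0,0,0,0],[0,0,0.25,0,0,0,0]]'
```

```text
clock: 6.25
position: [521.9, -254.4, 206.3]
eef_rot: [0.973, 0.231, -0.0, 0.0]
wrist_force: [-0.0, -0.2, -2.5]
width: 13.8
clock: 6.65
position: [521.8, -254.4, 203.6]
eef_rot: [0.973, 0.231, -0.0, -0.0]
wrist_force: [-0.3, -0.0, -1.8]
width: 13.9
```

```bash
python3 -m creep '[[0,0,0.05,0,0,0,0],[0,0,0.1,0,0,0,0],[0,0,0.1,0,0,0,0]]'; python3 -m creep '[[0,0,0.05,0,0,0,0],[0,0,0.1,0,0,0,0],[0,0,0.1,0,0,0,0]]'
```

```text
clock: 6.95
position: [521.9, -254.3, 202.8]
eef_rot: [0.973, 0.231, 0.0, -0.0]
wrist_force: [-0.7, 0.5, -3.0]
width: 13.8
clock: 7.25
position: [521.9, -254.4, 201.7]
eef_rot: [0.973, 0.231, 0.0, 0.0]
wrist_force: [0.2, -0.2, -2.8]
width: 13.7
```

No contact force yet, and it's already below the unmeshed rest height, so I'll continue.

```bash
for i in 1; do python3 -m creep '[[0,0,0.05,0,0,0,0],[0,0,0.1,0,0,0,0],[0,0,0.1,0,0,0,0]]'; done; python3 -m creep '[[0,0,0.05,0,0,0,0],[0,0,0.1,0,0,0,0],[0,0,0.1,0,0,0,0]]'; python3 -c "
from h import *
st()"
```

```text
clock: 7.55
position: [521.9, -254.3, 200.7]
eef_rot: [0.973, 0.231, 0.0, -0.0]
wrist_force: [0.1, -0.2, -2.4]
width: 13.8
clock: 7.85
position: [521.9, -254.4, 199.7]
eef_rot: [0.973, 0.231, 0.0, 0.0]
wrist_force: [1.0, -0.7, -3.2]
width: 13.9
{'clock': 7.85, 'position': [521.915, -254.368, 199.735], 'eef_rot': [0.973, 0.231, 0.0, 0.0], 'wrist_force': [0.977, -0.687, -3.202], 'ft_torque': [0.015, -0.271, 0.047], 'width': 13.874, 'joint_positions': [-0.117, 0.244, -0.275, 0.0, -1.052, 2.154]}
```

```bash
python3 -m creep '[[0,0,0.05,0,0,0,0],[0,0,0.1,0,0,0,0],[0,0,0.1,0,0,0,0]]';  python3 -m creep '[[0,0,0.05,0,0,0,0],[0,0,0.1,0,0,0,0],[0,0,0.1,0,0,0,0]]'
```

```text
clock: 8.15
position: [521.9, -254.3, 198.7]
eef_rot: [0.973, 0.231, -0.0, -0.0]
wrist_force: [0.2, 0.4, -2.8]
width: 14.0
clock: 8.45
position: [521.9, -254.4, 197.7]
eef_rot: [0.973, 0.231, -0.0, -0.0]
wrist_force: [0.9, 0.0, -2.7]
width: 14.1
```

```bash
python3 -m creep '[[0,0,0.03,0,0,0,0],[0,0,0.05,0,0,0,0],[0,0,0.05,0,0,0,0]]'; python3 -c "
from h import *
st()"
```

```text
clock: 8.75
position: [521.9, -254.4, 197.3]
eef_rot: [0.973, 0.231, 0.0, 0.0]
wrist_force: [0.5, 0.8, -3.9]
width: 14.0
{'clock': 8.75, 'position': [521.913, -254.38, 197.288], 'eef_rot': [0.973, 0.231, 0.0, 0.0], 'wrist_force': [0.512, 0.812, -3.871], 'ft_torque': [0.012, -0.303, 0.045], 'width': 13.976, 'joint_positions': [-0.117, 0.246, -0.278, -0.0, -1.047, 2.154]}
```

```bash
python3 -m creep '[[0,0,0.03,0,0,0,0],[0,0,0.05,0,0,0,0],[0,0,0.05,0,0,0,0]]'; python3 -m creep '[[0,0,0.03,0,0,0,0],[0,0,0.05,0,0,0,0],[0,0,0.05,0,0,0,0]]'
```

```text
clock: 9.05
position: [522.0, -254.4, 197.0]
eef_rot: [0.973, 0.231, 0.0, 0.0]
wrist_force: [-0.5, 0.6, -0.3]
width: 13.6
clock: 9.35
position: [522.1, -254.4, 197.0]
eef_rot: [0.973, 0.231, 0.0, 0.0]
wrist_force: [-1.2, 1.4, 4.8]
width: 14.0
```

The cup is seated at TCP z 197.0, matching the expected 197.1, with light contact. Now I'll twist clockwise, which is + about tool z.

```bash
python3 -m creep '[[0,0,0,0,0,3,0],[0,0,0,0,0,6,0],[0,0,0,0,0,9,0],[0,0,0,0,0,12,0],[0,0,0,0,0,12,0]]'; python3 -c "
from h import *
st();delta(522,-254.4,197,-15)"
```

```text
clock: 9.85
position: [522.2, -253.9, 197.0]
eef_rot: [0.992, 0.128, 0.001, -0.0]
wrist_force: [-1.9, 4.6, 5.6]
width: 13.7
{'clock': 9.85, 'position': [522.208, -253.87, 197.007], 'eef_rot': [0.992, 0.128, 0.001, -0.0], 'wrist_force': [-1.871, 4.571, 5.552], 'ft_torque': [1.959, 0.519, 0.234], 'width': 13.714, 'joint_positions': [-0.116, 0.246, -0.278, -0.001, -1.045, 1.944]}
yaw 14.68 shift cm [-0.03  0.05  0.  ] turn z deg 29.68
```

```bash
python3 -m creep '[[0,-0.08,0,0,0,3,0],[0,-0.08,0,0,0,6,0],[0,-0.08,0,0,0,9,0],[0,-0.08,0,0,0,12,0],[0,-0.08,0,0,0,12,0]]'; python3 -c "
from h import *
st();delta(522,-254.4,197,-15)"
```

```text
clock: 10.35
position: [522.3, -253.0, 197.0]
eef_rot: [1.0, 0.023, 0.001, -0.0]
wrist_force: [0.2, 5.1, 5.5]
width: 13.7
{'clock': 10.35, 'position': [522.303, -252.973, 197.032], 'eef_rot': [1.0, 0.023, 0.001, -0.0], 'wrist_force': [0.16, 5.14, 5.48], 'ft_torque': [2.224, 0.218, 0.237], 'width': 13.687, 'joint_positions': [-0.115, 0.245, -0.279, -0.001, -1.045, 1.733]}
yaw 2.69 shift cm [-0.04  0.14  0.  ] turn z deg 17.69
```

```bash
python3 -m creep '[[0,-0.06,0,0,0,3,0],[0,-0.08,0,0,0,6,0],[0,-0.08,0,0,0,9,0],[0,-0.08,0,0,0,11,0],[0,-0.08,0,0,0,11,0]]'; python3 -c "
from h import *
st();delta(522,-254.4,197,-15)"
```

```text
clock: 10.85
position: [522.5, -252.3, 197.0]
eef_rot: [0.997, -0.072, 0.001, -0.0]
wrist_force: [-0.3, 6.3, 5.0]
width: 13.9
{'clock': 10.85, 'position': [522.54, -252.268, 196.999], 'eef_rot': [0.997, -0.072, 0.001, -0.0], 'wrist_force': [-0.274, 6.256, 5.012], 'ft_torque': [2.372, -0.272, 0.256], 'width': 13.912, 'joint_positions': [-0.113, 0.245, -0.28, -0.001, -1.044, 1.541]}
yaw -8.24 shift cm [-0.02  0.22 -0.  ] turn z deg 6.76
```

Torque is steady at about 0.25 N m, which is just drive friction. I'll approach the stop in small steps.

```bash
python3 -m creep '[[0,-0.05,0,0,0,1,0],[0,-0.05,0,0,0,2,0],[0,-0.05,0,0,0,3,0],[0,-0.05,0,0,0,4,0],[0,-0.05,0,0,0,4,0]]'; python3 -c "
from h import *
st()"; python3 -m creep '[[0,0,0,0,0,1,0],[0,0,0,0,0,2,0],[0,0,0,0,0,2,0]]'; python3 -c "
from h import *
st();delta(522,-254.4,197,-15)"
```

```text
clock: 11.35
position: [522.6, -252.1, 197.0]
eef_rot: [0.994, -0.107, 0.001, -0.0]
wrist_force: [1.8, 4.0, 6.3]
width: 14.1
{'clock': 11.35, 'position': [522.565, -252.118, 197.009], 'eef_rot': [0.994, -0.107, 0.001, -0.0], 'wrist_force': [1.787, 3.982, 6.326], 'ft_torque': [2.003, -0.512, 0.317], 'width': 14.056, 'joint_positions': [-0.113, 0.245, -0.28, -0.0, -1.044, 1.47]}
clock: 11.65
position: [522.6, -252.1, 197.0]
eef_rot: [0.992, -0.124, 0.001, -0.0]
wrist_force: [2.6, 5.4, 6.4]
width: 13.8
{'clock': 11.65, 'position': [522.586, -252.065, 197.005], 'eef_rot': [0.992, -0.124, 0.001, -0.0], 'wrist_force': [2.555, 5.381, 6.37], 'ft_torque': [2.107, -0.543, 0.27], 'width': 13.825, 'joint_positions': [-0.113, 0.245, -0.28, -0.0, -1.044, 1.435]}
yaw -14.26 shift cm [0.   0.24 0.  ] turn z deg 0.74
```

```bash
for i in 1; do python3 -m creep '[[0,0,0,0,0,1,0],[0,0,0,0,0,1,0],[0,0,0,0,0,1,0]]'; python3 -c "
from h import *
st();delta(522,-254.4,197,-15)"; done;  python3 -m creep '[[0,0,0,0,0,1,0],[0,0,0,0,0,1,0],[0,0,0,0,0,1,0]]'; python3 -c "
from h import *
st();delta(522,-254.4,197,-15)"
```

```text
clock: 11.95
position: [522.6, -252.0, 197.0]
eef_rot: [0.991, -0.132, 0.001, -0.0]
wrist_force: [1.3, 5.4, 5.9]
width: 14.1
{'clock': 11.95, 'position': [522.611, -252.045, 197.015], 'eef_rot': [0.991, -0.132, 0.001, -0.0], 'wrist_force': [1.349, 5.386, 5.853], 'ft_torque': [2.138, -0.503, 0.28], 'width': 14.102, 'joint_positions': [-0.113, 0.245, -0.28, -0.0, -1.044, 1.418]}
yaw -15.23 shift cm [0.   0.24 0.  ] turn z deg -0.23
clock: 12.25
position: [522.6, -252.0, 197.0]
eef_rot: [0.99, -0.141, 0.001, -0.0]
wrist_force: [1.3, 6.3, 6.4]
width: 13.8
{'clock': 12.25, 'position': [522.624, -252.018, 197.015], 'eef_rot': [0.99, -0.141, 0.001, -0.0], 'wrist_force': [1.266, 6.291, 6.42], 'ft_torque': [2.18, -0.499, 0.315], 'width': 13.823, 'joint_positions': [-0.113, 0.245, -0.28, -0.0, -1.044, 1.4]}
yaw -16.22 shift cm [0.01 0.25 0.  ] turn z deg -1.22
```

```bash
for i in 1; do python3 -m creep '[[0,0,0,0,0,1,0],[0,0,0,0,0,1,0],[0,0,0,0,0,1,0]]'; python3 -c "
from h import *
st();delta(522,-254.4,197,-15)"; done;  python3 -m creep '[[0,0,0,0,0,1,0],[0,0,0,0,0,1,0],[0,0,0,0,0,1,0]]'; python3 -c "
from h import *
st();delta(522,-254.4,197,-15)"
```

```text
clock: 12.55
position: [522.7, -252.0, 197.0]
eef_rot: [0.989, -0.15, 0.001, -0.0]
wrist_force: [2.2, 5.4, 6.6]
width: 14.0
{'clock': 12.55, 'position': [522.696, -252.024, 197.014], 'eef_rot': [0.989, -0.15, 0.001, -0.0], 'wrist_force': [2.198, 5.397, 6.556], 'ft_torque': [2.199, -0.6, 0.363], 'width': 14.046, 'joint_positions': [-0.113, 0.245, -0.28, -0.0, -1.044, 1.383]}
yaw -17.22 shift cm [0.   0.25 0.  ] turn z deg -2.22
clock: 12.85
position: [522.7, -252.0, 197.0]
eef_rot: [0.987, -0.158, 0.001, -0.0]
wrist_force: [1.4, 5.1, 5.1]
width: 14.1
{'clock': 12.85, 'position': [522.736, -252.007, 197.043], 'eef_rot': [0.987, -0.158, 0.001, -0.0], 'wrist_force': [1.35, 5.082, 5.111], 'ft_torque': [2.191, -0.609, 0.533], 'width': 14.094, 'joint_positions': [-0.112, 0.245, -0.28, -0.0, -1.044, 1.366]}
yaw -18.2 shift cm [0.   0.25 0.  ] turn z deg -3.2
```

Torque has climbed from 0.28 to 0.53 N m while the tool has stayed on the base line, so the stop is reached. I'll release and lift clear.

```bash
python3 -m creep '[[0,0,0,0,0,0,0.3],[0,0,0,0,0,0,0.4],[0,0,0,0,0,0,0.5],[0,0,0,0,0,0,0.5],[0,0,0,0,0,0,0.5]]' ; python3 -m creep '[[0,0,-1,0,0,0,0.5],[0,0,-3,0,0,0,0.5],[0,0,-6,0,0,0,0.5],[0,0,-10,0,0,0,0.5],[-10,0,-12,0,0,0,0.5],[-15,10,-12,0,0,0,0.5],[-15,20,-12,0,0,0,0.5],[-15,20,-12,0,0,0,0.5]]'; python3 - <<'E'
from h import *
st()
im,d=grab('side','s5'); im2,d2=grab('top','t5')
for n,dd in(("side",d),("top",d2)):
    px,P=cloud(n,dd); h=np.hypot(P[:,0]-523,P[:,1]+252)
    for lo,hi,nm in((163,175,"lid"),(190,212,"bar"),(82,90,"base")):
        Q=P[(h<(75 if nm=="base" else 40))&(P[:,2]>lo)&(P[:,2]<hi)]
        if len(Q)>4: r=cv2.minAreaRect(Q[:,:2].astype(np.float32)); print(n,nm,len(Q),"z50/95",np.percentile(Q[:,2],[50,95]).round(1),"rect",np.round(r[0],1),np.round(r[1],1),round(r[2],1))
    S=P[(h<45)&(P[:,2]>100)&(P[:,2]<160)]
    if len(S)>50:
        A=np.c_[2*S[:,:2],np.ones(len(S))]; q=np.linalg.lstsq(A,(S[:,:2]**2).sum(1),rcond=None)[0]; print(n,"circle",q[:2].round(1),round(float(np.sqrt(q[2]+q[0]**2+q[1]**2)),1))
f=lambda i,c:cv2.resize(i[c[1]:c[1]+170,c[0]:c[0]+130,::-1],(390,510),interpolation=cv2.INTER_CUBIC)
cv2.imwrite('pics/f.png',np.hstack([f(im,(220,180)),f(im2,(345,130))]))
E
```

```text
clock: 13.35
position: [521.5, -252.5, 196.1]
eef_rot: [0.987, -0.159, -0.0, 0.0]
wrist_force: [0.2, -0.5, 0.3]
width: 43.1
clock: 14.15
position: [365.1, -336.2, 315.3]
eef_rot: [0.988, -0.157, 0.001, 0.0]
wrist_force: [0.9, -1.1, 0.2]
width: 43.4
{'clock': 14.15, 'position': [365.098, -336.209, 315.29], 'eef_rot': [0.988, -0.157, 0.001, 0.0], 'wrist_force': [0.871, -1.126, 0.212], 'ft_torque': [-0.196, -0.141, 0.033], 'width': 43.41, 'joint_positions': [-0.347, 0.02, -0.268, 0.0, -1.279, 1.602]}
side lid 795 z50/95 [167.1 173.3] rect [ 520.7 -259.5] [52.6 65. ] 59.8
side bar 438 z50/95 [200.2 203.7] rect [ 523.9 -254.2] [14.9 43.9] 74.8
side base 2238 z50/95 [84.6 88.4] rect [ 523.8 -254.6] [107.6 116.4] 76.0
side circle [ 524.5 -253.1] 30.5
top lid 972 z50/95 [168.5 170.8] rect [ 523.4 -250.2] [65.4 65.7] 67.7
top bar 395 z50/95 [204.  206.1] rect [ 523.3 -250.8] [14.7 45.1] 76.0
top base 2245 z50/95 [85.5 89.2] rect [ 523.3 -250. ] [109.  119.8] 74.9
top circle [ 523.3 -252.4] 32.2
```

View pics/f.png

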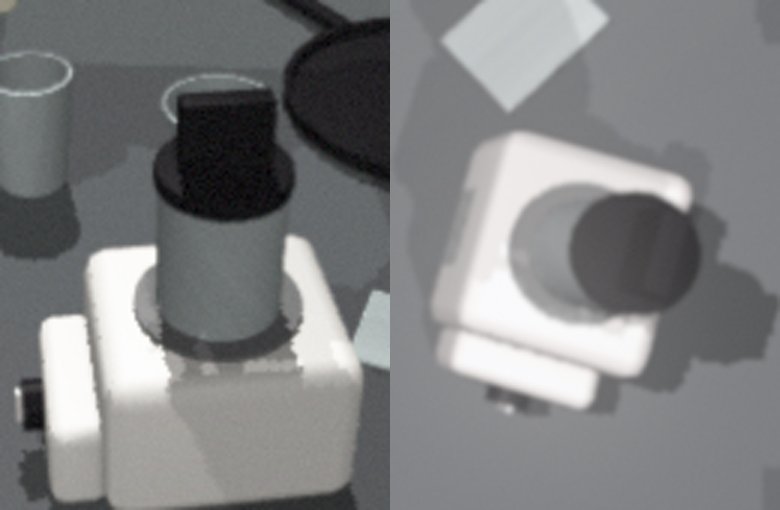

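The cup stands upright on the seat, with its bar along the front-to-back line in both views. The tumbler (35,120) and bowl (215,95) stand in the side crop, and nothing touches the cup. I'll hand in the job.

```bash
python3 -c "
from bench import env
print(env.finish_job())"
```

```text
the job is handed in; nothing more can be done
None
```

The cup is on the motor base, fully down, turned clockwise to its stop and released. I handed the job in at about 14 s; no verdict is reported.

- **Meshing:** I gripped the cup by its bar and turned it to the drive's measured slot angle, about 42° anticlockwise of home. It dropped in on the first try, so no rocking was needed. The wrist force read at most about 5 N upward at the end of the descent.
- **Twist:** I turned it until the torque rose from a steady 0.25–0.3 N m to 0.53 N m, then let go. The gripper ended about 18° round, while the released bar lies at about 14–15°. I take that as the bar slipping slightly in the pads at the stop.
- **Height and centring:** The bar top is at about 204 mm, as expected for a fully seated cup. The cup's centre is within about 1.5 mm of the drive axis within each camera.
- **Bar direction:** The bar is within about 1.5° of the base's front-to-back line in both views.
- **Disagreement:** The two cameras differ by about 4 mm in absolute y (about −250 against −254). I worked from relative measurements within each view so this would cancel.
- **Tumbler and bowl:** I never went near them, and the tumbler and the bowl's rim are in view in the last picture. I did not measure their positions again.

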